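# Check a brake lever against its new leather grip

### The job

Check the brake lever of the half handlebar in the vice against its newly leather-wrapped grip, using only the backs or tips of the fingers on the lever's outer face and never taking hold of it or hooking it: press the lever in until it comes up firm on its stop, let it come all the way back out and take the fingers off it, then press it in to its stop again and finish while holding it there, so that the gap to the leather can be gauged. Press firmly but do not force it, keep off the fresh leather, do not turn the lever's bracket on the bar, and leave the tools and jars around it where they are.

Things in the scene. Friction and masses are not known exactly. Their poses are not given: they have to be found in the camera images.
- lever_press (a point): the point to press: mid outer face of the aluminium brake lever's blade (12 mm thick, 16 mm high; straight from 62 mm inboard to 34 mm outboard of here, then a 19 mm ball). Axes turn with the lever: x out of the face, away from the grip; y along the blade to the ball; z the pivot axis, up but tipped up to 0.25 rad either way. At rest 133 to 177 mm above the bench, inner face 58 mm off the leather
- lever_pivot (a point): the lever's pivot, at its mid-thickness: 48 mm behind lever_press (its -x) and 135 mm inboard of it (its -y). Same axes as lever_press; the lever turns about z. Nothing stands within 70 mm outside the lever's outer face at blade height
- lever (a joint): angle of the brake lever, rad: 0 = fully out (sprung rest), grows as it is pressed in to the grip, 0.26 = firm on its stop screw (the press point has then gone 36 mm inward; the blade is still about 16 mm off the leather). Its spring takes about 2.6 N at the press point to start it and 7 N to bring it to the stop; let go, it springs back out by itself at once
- grip_center (a point): centre of the oxblood leather-wrapped grip, 35 mm in diameter (39 mm at its end bands) and 125 mm long, level, about 155 mm above the bench. y runs along the bar towards its outer end, x horizontally towards the lever's side, z up. Not to be touched
- grip: the same grip as a body; origin at its centre
- bracket_end (a point): outer end of the black lever bracket, 55 mm from the bar's axis. The bracket's clamp is only nipped up: it slips round the bar under about 4 N m, which is some 45 N up or down at the blade
- vice: blue bench vice, 0.17 m high, on a wooden plank and fixed; its copper-faced jaws hold the bar. Origin on the bench under the middle of the grip; the vice stands 195 mm along -y from there, the bar runs along y, the lever lies on the +x side
- maul: loose wooden maul standing on its head, 64 mm across and 213 mm high, beyond the bar's outer end; origin under its centre
- hammer: loose hammer, 260 mm long, lying on the bench on the lever's side; origin under its middle
- tin: loose green tin with a pale lid, 68 mm across, 50 mm high; origin under its centre
- punch: loose dark steel hole punch, 16 mm square and 103 mm long, lying on the bench; origin under its middle
- wax: loose amber block of beeswax, 50 x 70 x 25 mm; origin under its centre
- glue: loose amber glass glue jar with a red lid, 84 mm across, 110 mm high; origin under its centre
- driver: loose screwdriver with a wooden handle, 190 mm long, lying on the bench; origin under its middle

How it is judged:
On the way, in this order (a step that is already met when the one before it is completed fails the run):
1. the lever is pressed in on its stop by the fingers (value of joint lever above 0.24 rad and contact force between the fingers and lever above 3 N), for 0.2 s.
2. the lever has come all the way out and the fingers are off it (value of joint lever below 0.02 rad and contact force between the fingers and lever below 0.3 N), for 0.2 s.
At the end, for the whole second after the job is handed in: the fingers hold the lever still on its stop (joint above 0.24 of 0.26 rad) with 3 to 40 N (all of step 1 and contact force between the fingers and lever below 40 N and velocity of joint lever between -0.05 and 0.05 rad/s); the arm keeps its last pose, push and grip.
It fails at once if the lever is taken hold of or hooked from behind instead of pressed on its outer face (contact force between the fingers and lever above 1 N and x of the grasp point in the frame of lever_press below 0.004 m).
It fails at once if the lever is forced (more than 60 N) (contact force between the fingers and lever above 60 N).
It fails at once if the robot touches the fresh leather (contact force between any of the fingers, the arm and grip above 1 N).
It fails at once if the bracket is turned on the bar (distance of bracket_end from where it was at the start of the episode above 0.006 m).
It fails at once if a tool or jar is lifted or shifted by more than 15 mm (distance of any of maul, hammer, tin, punch, wax, glue, driver from where it was at the start of the episode above 0.015 m).
It also fails if it takes over 42 s, if anything falls off the work surface, if the arm or the gripper's body presses on something with over 40 N, if the wrist force passes 120 N, or if a joint passes its speed limit or range.

### The arm

A 6-joint arm with a two-finger parallel gripper is mounted at the origin on the work surface. World frame = base frame: x ahead of the robot, y to its left, z up, the work surface at z = 0. Lengths are in m, angles in rad, forces in N, time in s.
With the tool pointing down it reaches from about 0.35 to 0.85 m from the base axis. Payload 8.1 kg.
Tool frame: the origin (TCP) lies between the finger pads; the fingertips stand 17 mm ahead of it and the grasp point (between the pads) lies 2 mm behind it; x points along the fingers, y is the direction in which the jaws open and shut, and the axes are right-handed (so a half turn about x gives the same grasp; the last joint's range is limited). The gripper opens to 93 mm and grips with 3 to 60 N. Pads are 15 mm wide; open, the fingers measure 128 mm over their backs; the gripper's body (75 mm by 188 mm) begins 65 mm behind the grasp point.
Start: joints at [1.114, 0.13, 1.488, -0, 1.523, -0.085], TCP at [0.218, 0.559, 0.236] pointing down, gripper open.
Joint ranges: [-2.96, 2.96], [-0.89, 2.26], [0.02, 2.5], [-1.34, 4.48], [0, 2.73], [-2.66, 2.66]. Speed limits (rad/s): [2.39, 2.39, 2.79, 3.14, 3.14, 3.14].

### API

Orientations are given as a unit quaternion [w, x, y, z].
In Python, from rig import manip, imaging, job gives the robot as it stands.
- The arm moves only by the tool jog_arm, never from a script. Its argument "targets" is a list of rows, each an object of numbers: "dx", "dy", "dz": the shift along the tool's x, y, z in mm; "rx", "ry", "rz": the turn, a rotation vector about the tool's x, y, z in rad; "hand": the finger opening in mm, from 0 to 93. In form: [{"dx": .., "dy": .., "dz": .., "rx": .., "ry": .., "rz": .., "hand": ..}, ...]. A call has 1 to 12 rows; each row is the pose to reach, as a shift and turn from the pose commanded when the call began, along the tool's axes at that moment; what a row does not reach only later rows make up. A row lasts 1/8 s, in which the tool goes at most 62.5 mm and 10.7 degrees, less where a joint would pass 70% of its speed; a pose out of reach is approached as far as the arm can. A call with a gripper value outside its range is refused whole. The fingers move at their own pace and stop on an object; "grip_force" is the grip in N (left out, the last holds). Time passes only in rows, so rows that repeat a pose let the fingers close. It gives the time, the measured TCP pose, the force and the opening at its end, in the units of the state.
- manip.observe(): the state, without advancing time (a new reading comes with each control period).
- imaging.read_camera(name): name is "scene" or "top" or "wrist"; returns a dict with "frame" (384x512x3 uint8, red, green, blue), "fx", "fy", "cx", "cy" (pixels), "D" ([k1, k2, p1, p2, k3] as OpenCV has them; the pictures are not rectified), "R" (3x3) and "t" (3): a world point X has camera coordinates R X + t. Camera axes: x right, y down, z forward; pixel columns grow to the right and rows downward; lengths in m; the calibration is good to about 2 mm. A picture is of the moment at which its call begins. There is no depth.
- job.hand_in(): hands the job in, once; it reports no verdict.
The state is a dict: "time": time; "joint_positions": joint angles; "joint_velocities": joint speeds; "tau": joint torques, N m; "ee_pos": TCP position; "eef_rot": TCP orientation; "ft_force": force on the tool from outside, world axes, zero at the start; "ft_torque": the same for the moment, N m; "width": opening from 0.0 (shut) to 1.0 (fully open).
Only numpy, scipy, OpenCV 4.12 (cv2) and the standard library are available. Lean on these libraries where they do the work, as an engineer would, in place of code of your own. Each camera call takes 0.05 s, during which the arm holds its last target. There are 200 camera calls.

## Working session

There is one attempt and no reset: what is moved stays moved. The work goes in short steps, Python scripts to look and compute and a tool call to move; the robot and the scene stay as the last step left them, time stands still between calls to the robot, and variables do not carry over. Pictures are saved under pics/ and viewed, about 8 in all and at most 12, crops included, and the job is handed in when it is done.

Besides the shell and the picture viewer there is one more tool, called as name(argument=value, ...), one argument or row to a line, values as JSON. jog_arm: Moves the arm, as the interface text tells. Its arguments: {"type":"object","properties":{"targets":{"type":"array"},"grip_force":{"type":"number"}},"required":["targets"]}

```bash
mkdir -p pics; python3 - <<'E'
from rig import manip, imaging
import cv2,pickle
d={}
for n in ("scene","top","wrist"):
    c=imaging.read_camera(n); d[n]=c; cv2.imwrite(f"pics/{n}0.png",c["frame"][:,:,::-1])
    print(n,c["fx"],c["cx"],c["cy"],c["D"],(-c["R"].T@c["t"]).round(3),c["R"][2].round(3))
pickle.dump(d,open("cams0.pkl","wb"))
s=manip.observe();print({k:s[k] for k in("time","ee_pos","eef_rot","width")})
E
```

```text
scene 431.1359933414861 254.63140576318872 191.37172511205432 [0.04104642 0.         0.         0.         0.        ] [1.487 0.492 0.881] [-0.717 -0.364 -0.594]
top 470.2842136518037 251.13847086304324 191.86724816269808 [-0.00391651  0.          0.          0.          0.        ] [0.326 0.039 1.403] [ 0.2   -0.005 -0.98 ]
wrist 272.9804417373699 253.35982912193364 188.67860104953579 [-0.03877194  0.          0.          0.          0.        ] [0.141 0.589 0.384] [ 0.276 -0.108 -0.955]
{'time': 0.15, 'ee_pos': array([0.21777645, 0.55864851, 0.23483394]), 'eef_rot': array([ 0.69479159,  0.1302093 ,  0.6950578 , -0.13116721]), 'width': 0.9984575238053762}
```

View pics/scene0.png

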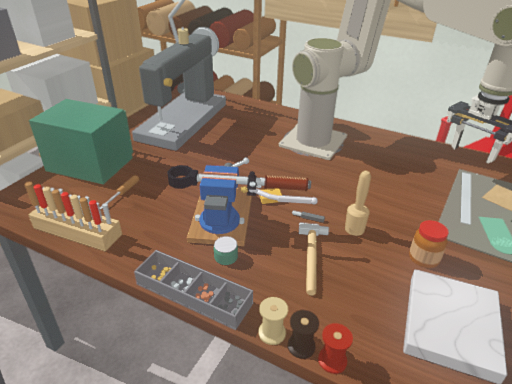

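View pics/top0.png

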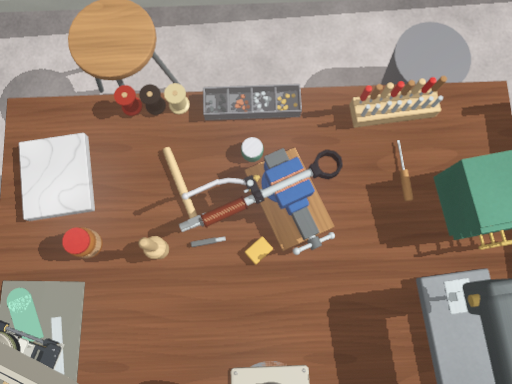

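The scene view shows the grip at about (287,183), with the lever blade running from (262,195) to its ball at (313,201). In the top view the grip runs (203,222)–(258,197) and the lever runs (250,183) to its ball at about (185,196). The hammer lies just under the ball, and the maul is at (155,245). I'll zoom in on both views.

```bash
python3 - <<'E'
import cv2,pickle,numpy as np
d=pickle.load(open("cams0.pkl","rb"))
a=d["top"]["frame"][160:260,130:270,::-1];b=d["scene"]["frame"][155:255,230:370,::-1]
z=[cv2.resize(i,None,fx=5,fy=5,interpolation=cv2.INTER_CUBIC) for i in(a,b)]
for im,(u0,v0) in zip(z,((130,160),(230,155))):
    for k in range(0,140,20): cv2.putText(im,str(u0+k),(k*5,10),0,.4,(255,255,255),1); cv2.line(im,(k*5,12),(k*5,20),(255,255,255),1)
    for k in range(0,100,20): cv2.putText(im,str(v0+k),(0,k*5+4),0,.4,(255,255,255),1)
cv2.imwrite("pics/ztop.png",z[0]);cv2.imwrite("pics/zscene.png",z[1])
E
```

```text
(no output)
```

View pics/ztop.png

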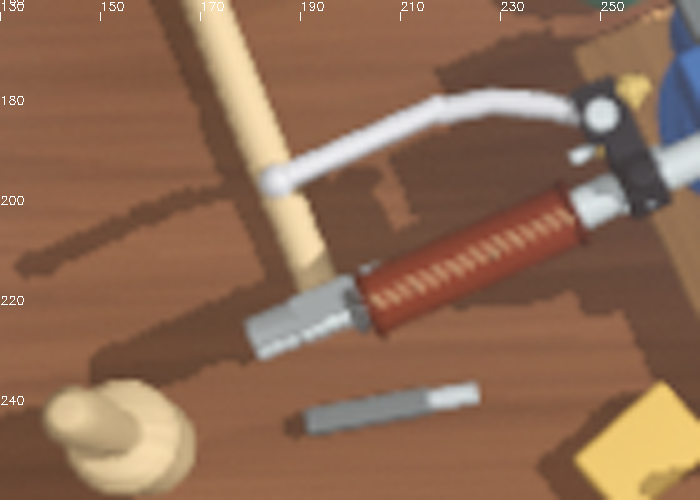

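View pics/zscene.png

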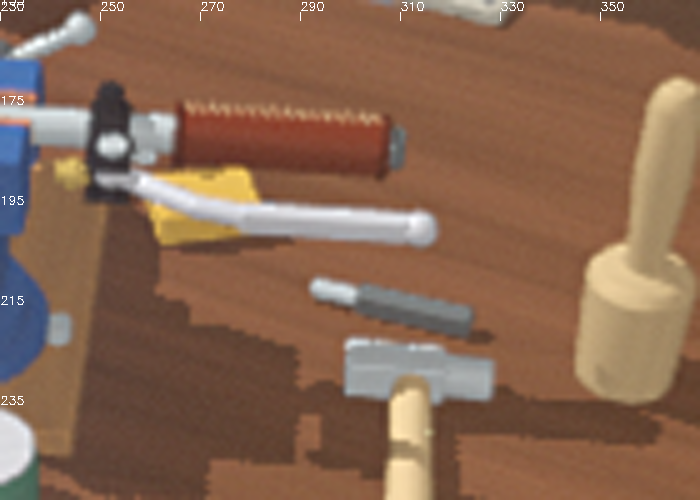

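```bash
cat >h.py <<'E'
import cv2,pickle,numpy as np
from scipy.spatial.transform import Rotation as Rn
def K(c): return np.array([[c["fx"],0,c["cx"]],[0,c["fy"],c["cy"]],[0,0,1]])
def ray(c,p):
    u=cv2.undistortPoints(np.array([[p]],float),K(c),np.array(c["D"]))[0,0]
    v=c["R"].T@np.array([*u,1]); return -c["R"].T@c["t"],v/np.linalg.norm(v)
def tri(*cp):
    A=0;b=0;rs=[ray(c,p) for c,p in cp]
    for o,v in rs:
        P=np.eye(3)-np.outer(v,v);A=A+P;b=b+P@o
    X=np.linalg.solve(A,b);return X,[np.linalg.norm(np.cross(X-o,v)) for o,v in rs]
def plane(c,p,z):
    o,v=ray(c,p);return o+v*(z-o[2])/v[2]
def proj(c,X): return cv2.projectPoints(np.array([X],float).reshape(-1,1,3),cv2.Rodrigues(c["R"])[0],c["t"].astype(float),K(c),np.array(c["D"]))[0].reshape(-1,2)
E
python3 - <<'E'
from h import *
d=pickle.load(open("cams0.pkl","rb"));T,S=d["top"],d["scene"]
for n,a,b in(("ball",(185,196),(314,200.6)),("bend",(218,181.4),(278,197.6)),("grip",(225,212),(287,183.4)),("gripout",(205,222),(307.4,184.4)),("gripin",(245,202),(266.4,182.4))):
    X,e=tri((T,a),(S,b));print(n,X.round(4),np.round(e,4))
g0,g1=plane(T,(205,222),.155),plane(T,(245,202),.155);print("grip plane",g0,g1,np.linalg.norm(g0-g1))
print("maul top",plane(T,(143.5,242),.213)," base", plane(T,(156,249),.03))
print("ham",plane(T,(187,215),.02),plane(T,(193,218),.02))
print("ball@155",plane(T,(185,196),.155),"bend",plane(T,(218,181.4),.155))
E
```

```text
ball [0.5756 0.2118 0.1595] [0.0008 0.0008]
bend [0.6126 0.121  0.1611] [0.0001 0.0001]
grip [0.5283 0.1075 0.1525] [0.003 0.003]
gripout [0.5034 0.1617 0.1519] [0.0028 0.0028]
gripin [0.5535 0.0528 0.153 ] [0.003 0.003]
grip plane [0.5039432  0.15874504 0.155     ] [0.55432234 0.04999044 0.155     ] 0.11985666611616126
maul top [0.45042991 0.3095716  0.213     ]  base [0.44781104 0.31459269 0.03      ]
ham [0.54609033 0.22482277 0.02      ] [0.53643    0.20709599 0.02      ]
ball@155 [0.57679569 0.21162691 0.155     ] bend [0.6139791  0.12149637 0.155     ]
```

```bash
cat >>h.py <<'E'
def rel(P,yaw_y,s):
    "shift mm and rotvec in tool axes to reach TCP P, tool down, tool y along horizontal yaw_y"
    q=np.array(s["eef_rot"]);R=Rn.from_quat(q[[1,2,3,0]]).as_matrix()
    y=np.array([*yaw_y,0.]);y/=np.linalg.norm(y);x=np.array([0,0,-1.]);Rt=np.c_[x,y,np.cross(x,y)]
    return (R.T@(P-s["ee_pos"])*1e3).round(1),Rn.from_matrix(R.T@Rt).as_rotvec().round(4),R
E
python3 - <<'E'
from h import *
from rig import manip
s=manip.observe()
f=np.array([.598,.1745,.16]);x=np.array([.925,.38,0])
P=f+.046*x;print(P)
for sg in(1,-1):
    for z in(.30,.158):
        P[2]=z;m,r,R=rel(P,sg*x[:2],s);print(sg,z,m,r)
print(R.round(3),s["joint_positions"])
E
```

```text
[0.64055 0.19198 0.16   ]
1 0.3 [ -65.  -188.1  527.1] [8.092e-01 5.000e-04 1.400e-03]
1 0.158 [  77.  -187.9  527.1] [8.092e-01 5.000e-04 1.400e-03]
-1 0.3 [ -65.  -188.1  527.1] [-2.3324e+00 -1.7000e-03  6.0000e-04]
-1 0.158 [  77.  -187.9  527.1] [-2.3324e+00 -1.7000e-03  6.0000e-04]
[[-0.001  0.363  0.932]
 [-0.001  0.932 -0.363]
 [-1.    -0.001 -0.   ]] [ 1.11359532e+00  1.30995602e-01  1.48901044e+00 -3.35668326e-07
  1.52299265e+00 -8.54212445e-02]
```

jog_arm(
  targets=[
    {"dx":-30,"dy":-5,"dz":20,"rx":0.03,"hand":0},
    {"dx":-65,"dy":-18,"dz":55,"rx":0.1,"hand":0},
    {"dx":-65,"dy":-37,"dz":105,"rx":0.18,"hand":0},
    {"dx":-65,"dy":-56,"dz":158,"rx":0.26,"hand":0},
    {"dx":-65,"dy":-75,"dz":211,"rx":0.34,"hand":0},
    {"dx":-65,"dy":-94,"dz":264,"rx":0.42,"hand":0},
    {"dx":-65,"dy":-113,"dz":317,"rx":0.5,"hand":0},
    {"dx":-65,"dy":-132,"dz":370,"rx":0.58,"hand":0},
    {"dx":-65,"dy":-151,"dz":423,"rx":0.66,"hand":0},
    {"dx":-65,"dy":-170,"dz":476,"rx":0.74,"hand":0},
    {"dx":-65,"dy":-188,"dz":527,"rx":0.81,"hand":0},
    {"dx":-65,"dy":-188,"dz":527,"rx":0.81,"hand":0},
  ],
  grip_force=30,
)

```text
invalid input at $.targets[0]: expected keys dx, dy, dz, rx, ry, rz, hand
```

jog_arm(
  targets=[
    {"dx":-30,"dy":-5,"dz":20,"rx":0.03,"ry":0,"rz":0,"hand":0},
    {"dx":-65,"dy":-18,"dz":55,"rx":0.1,"ry":0,"rz":0,"hand":0},
    {"dx":-65,"dy":-37,"dz":105,"rx":0.18,"ry":0,"rz":0,"hand":0},
    {"dx":-65,"dy":-56,"dz":158,"rx":0.26,"ry":0,"rz":0,"hand":0},
    {"dx":-65,"dy":-75,"dz":211,"rx":0.34,"ry":0,"rz":0,"hand":0},
    {"dx":-65,"dy":-94,"dz":264,"rx":0.42,"ry":0,"rz":0,"hand":0},
    {"dx":-65,"dy":-113,"dz":317,"rx":0.5,"ry":0,"rz":0,"hand":0},
    {"dx":-65,"dy":-132,"dz":370,"rx":0.58,"ry":0,"rz":0,"hand":0},
    {"dx":-65,"dy":-151,"dz":423,"rx":0.66,"ry":0,"rz":0,"hand":0},
    {"dx":-65,"dy":-170,"dz":476,"rx":0.74,"ry":0,"rz":0,"hand":0},
    {"dx":-65,"dy":-188,"dz":527,"rx":0.81,"ry":0,"rz":0,"hand":0},
    {"dx":-65,"dy":-188,"dz":527,"rx":0.81,"ry":0,"rz":0,"hand":0},
  ],
  grip_force=30,
)

```text
time: 1.65
ee_pos: [0.6425, 0.1889, 0.2987]
eef_rot: [0.586, 0.395, 0.586, -0.396]
ft_force: [0.1, 0.8, 0.2]
width: 0.007
```

```bash
python3 - <<'E'
from h import *
from rig import imaging,manip
d={n:imaging.read_camera(n) for n in("wrist","top","scene")};pickle.dump(d,open("cams1.pkl","wb"))
w=d["wrist"];print((-w["R"].T@w["t"]).round(3),w["R"].round(2).tolist())
f=w["frame"][:,:,::-1].copy();cv2.imwrite("pics/w1.png",cv2.resize(f,(768,576)))
for n,X in(("ball",[.5756,.2118,.1595]),("bend",[.6126,.121,.161]),("press",[.598,.1745,.16]),("grip",[.5283,.1075,.155])): print(n,proj(w,X).round(1)*1.5)
E
```

```text
[0.612 0.266 0.448] [[0.93, 0.37, -0.0], [0.36, -0.89, 0.3], [0.11, -0.28, -0.96]]
ball [[303.6 211.2]]
bend [[310.8 339.9]]
press [[315.9  270.45]]
grip [[203.55 313.8 ]]
```

View pics/w1.png

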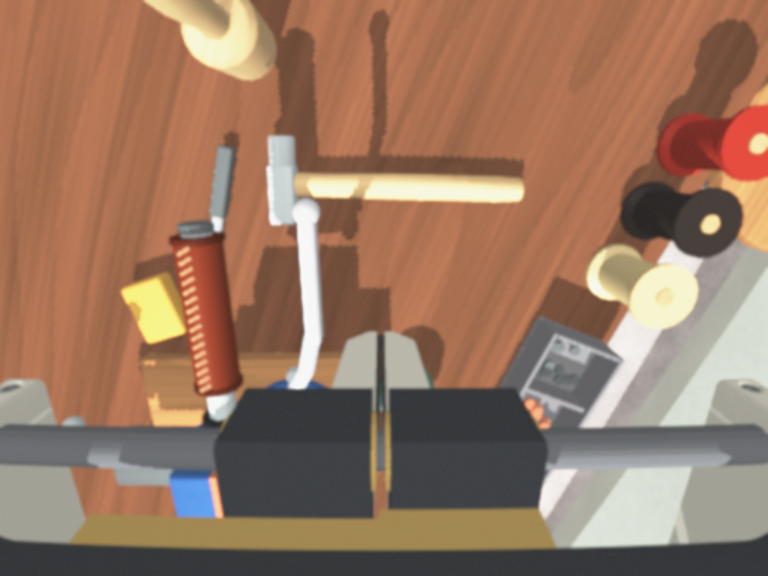

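The ball is at (306,212) and the bend at (318,333), both within a few pixels of the predicted positions. The closed fingertips at (380,340) are well outside the lever's face, so I'll descend.

jog_arm(
  targets=[
    {"dx":50,"dy":0,"dz":-3,"rx":0,"ry":0,"rz":0,"hand":0},
    {"dx":100,"dy":0,"dz":-5,"rx":0,"ry":0,"rz":0,"hand":0},
    {"dx":141,"dy":0,"dz":-5,"rx":0,"ry":0,"rz":0,"hand":0},
    {"dx":141,"dy":-10,"dz":-5,"rx":0,"ry":0,"rz":0,"hand":0},
    {"dx":141,"dy":-18,"dz":-5,"rx":0,"ry":0,"rz":0,"hand":0},
    {"dx":141,"dy":-18,"dz":-5,"rx":0,"ry":0,"rz":0,"hand":0},
  ],
)

```text
time: 2.55
ee_pos: [0.623, 0.1907, 0.1632]
eef_rot: [0.588, 0.395, 0.586, -0.393]
ft_force: [0.7, -0.4, -0.2]
width: 0.006
```

```bash
python3 - <<'E'
from h import *
from rig import imaging,manip
d={n:imaging.read_camera(n) for n in("wrist","scene")}
a=cv2.resize(d["scene"]["frame"][130:230,220:340,::-1],(600,500),interpolation=cv2.INTER_CUBIC)
cv2.imwrite("pics/s2.png",a)
s=manip.observe();print(s["ee_pos"],s["ft_force"].round(2),s["time"])
E
```

```text
[0.62326128 0.19056804 0.1624358 ] [ 0.34 -0.56  0.17] 2.65
```

View pics/s2.png

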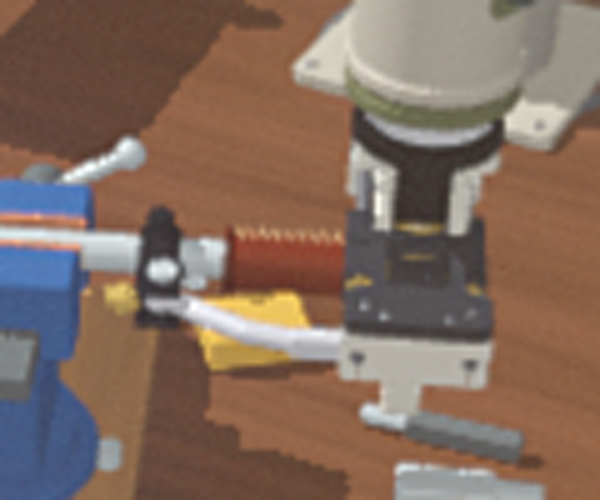

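The fingers are down outside the blade with the tip a little below it, and nothing is touching. I'll lower about 5 mm and then press slowly.

jog_arm(
  targets=[
    {"dx":5,"dy":-3,"dz":0,"rx":0,"ry":0,"rz":0,"hand":0},
    {"dx":5,"dy":-6,"dz":0,"rx":0,"ry":0,"rz":0,"hand":0},
    {"dx":5,"dy":-10,"dz":0,"rx":0,"ry":0,"rz":0,"hand":0},
    {"dx":5,"dy":-14,"dz":0,"rx":0,"ry":0,"rz":0,"hand":0},
    {"dx":5,"dy":-18,"dz":-1,"rx":0,"ry":0,"rz":0,"hand":0},
    {"dx":5,"dy":-22,"dz":-2,"rx":0,"ry":0,"rz":0,"hand":0},
    {"dx":5,"dy":-22,"dz":-2,"rx":0,"ry":0,"rz":0,"hand":0},
  ],
)

```text
time: 3.52
ee_pos: [0.601, 0.1844, 0.1547]
eef_rot: [0.587, 0.394, 0.587, -0.393]
ft_force: [3.6, 5.1, -3.0]
width: 0.0
```

jog_arm(
  targets=[
    {"dx":0,"dy":-4,"dz":-1,"rx":0,"ry":0,"rz":0,"hand":0},
    {"dx":0,"dy":-8,"dz":-3,"rx":0,"ry":0,"rz":0,"hand":0},
    {"dx":0,"dy":-12,"dz":-4,"rx":0,"ry":0,"rz":0,"hand":0},
    {"dx":0,"dy":-15,"dz":-5,"rx":0,"ry":0,"rz":0,"hand":0},
    {"dx":0,"dy":-18,"dz":-5,"rx":0,"ry":0,"rz":0,"hand":0},
    {"dx":0,"dy":-18,"dz":-5,"rx":0,"ry":0,"rz":0,"hand":0},
  ],
)

```text
time: 4.28
ee_pos: [0.5829, 0.1818, 0.1547]
eef_rot: [0.588, 0.394, 0.587, -0.393]
ft_force: [5.9, 3.8, -3.5]
width: 0.004
```

```bash
python3 - <<'E'
from h import *
from rig import imaging,manip
a=imaging.read_camera("top")
cv2.imwrite("pics/t3.png",cv2.resize(a["frame"][150:250,140:270,::-1],(780,600),interpolation=cv2.INTER_CUBIC))
s=manip.observe();print(s["ee_pos"],s["ft_force"].round(2),s["time"])
E
```

```text
[0.58300495 0.18185431 0.15470265] [ 5.62  2.74 -4.97] 4.325
```

jog_arm(
  targets=[
    {"dx":1,"dy":-2,"dz":-1,"rx":0,"ry":0,"rz":0,"hand":0},
    {"dx":2,"dy":-4,"dz":-2,"rx":0,"ry":0,"rz":0,"hand":0},
    {"dx":2,"dy":-6,"dz":-2,"rx":0,"ry":0,"rz":0,"hand":0},
    {"dx":2,"dy":-6,"dz":-2,"rx":0,"ry":0,"rz":0,"hand":0},
  ],
)

```text
time: 4.82
ee_pos: [0.5776, 0.181, 0.1538]
eef_rot: [0.588, 0.395, 0.586, -0.393]
ft_force: [6.4, 1.7, -0.9]
width: 0.006
```

jog_arm(
  targets=[
    {"dx":0,"dy":-2,"dz":0,"rx":0,"ry":0,"rz":0,"hand":0},
    {"dx":0,"dy":-4,"dz":-1,"rx":0,"ry":0,"rz":0,"hand":0},
    {"dx":0,"dy":-4,"dz":-1,"rx":0,"ry":0,"rz":0,"hand":0},
  ],
)

```text
time: 5.2
ee_pos: [0.5741, 0.1804, 0.1539]
eef_rot: [0.589, 0.395, 0.586, -0.393]
ft_force: [8.6, -0.5, -1.8]
width: 0.007
```

jog_arm(
  targets=[
    {"dx":0,"dy":-2,"dz":-1,"rx":0,"ry":0,"rz":0,"hand":0},
    {"dx":0,"dy":-3,"dz":-1,"rx":0,"ry":0,"rz":0,"hand":0},
    {"dx":0,"dy":-3,"dz":-1,"rx":0,"ry":0,"rz":0,"hand":0},
  ],
)

```text
time: 5.58
ee_pos: [0.5725, 0.1804, 0.1545]
eef_rot: [0.59, 0.396, 0.585, -0.392]
ft_force: [16.1, 2.1, -3.9]
width: 0.003
```

```bash
python3 - <<'E'
from h import *
from rig import imaging,manip
a=imaging.read_camera("top");b=imaging.read_camera("wrist");pickle.dump((a,b),open("c3.pkl","wb"))
A=cv2.resize(a["frame"][150:250,140:250,::-1],(440,400),interpolation=cv2.INTER_CUBIC)
B=cv2.resize(b["frame"][50:300,100:325,::-1],(360,400),interpolation=cv2.INTER_CUBIC)
cv2.imwrite("pics/t4.png",np.hstack([A,B]))
s=manip.observe();print(s["ee_pos"],s["ft_force"].round(2),s["time"])
E
```

```text
[0.57243402 0.18040161 0.1543681 ] [16.62  1.76 -4.51] 5.675
```

View pics/t4.png

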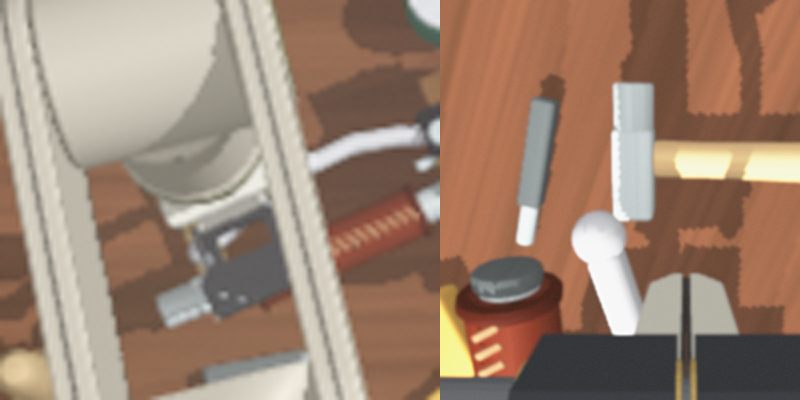

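The wrist half shows the ball at (598,240), well swung in, with the finger's back on the outer face and the leather clear. I'll work out the lever angle from the ball's position.

```bash
python3 - <<'E'
from h import *
a,b=pickle.load(open("c3.pkl","rb"))
b0=np.array([.5756,.2118,.1595]);y=np.array([-.385,.923]);x=np.array([.923,.385])
piv=b0[:2]-y*.178-x*.042   # ball 43 mm outboard of press mid-thickness, pivot 135 inboard, 42 behind mid
for z in(.154,.157,.16):
    B=plane(b,(198.75,200),z);r0=b0[:2]-piv;r1=B[:2]-piv
    print(z,B.round(4),"ang",(np.arctan2(r1[1],r1[0])-np.arctan2(r0[1],r0[0])).round(3),np.linalg.norm(r0),np.linalg.norm(r1))
E
```

```text
0.154 [0.5321 0.1962 0.154 ] ang 0.255 0.182902025664015 0.180416774355881
0.157 [0.5323 0.1974 0.157 ] ang 0.251 0.182902025664015 0.18147262694189148
0.16 [0.5324 0.1987 0.16  ] ang 0.248 0.182902025664015 0.1825307178169074
```

The lever is on its stop: I estimate about 0.25 rad from the ball, and the force climbed from 8 to about 17 N in under 2 mm. I'll hold briefly, then retreat clear of the lever.

jog_arm(
  targets=[
    {"dx":0,"dy":0,"dz":0,"rx":0,"ry":0,"rz":0,"hand":0},
    {"dx":0,"dy":0,"dz":0,"rx":0,"ry":0,"rz":0,"hand":0},
    {"dx":0,"dy":0,"dz":0,"rx":0,"ry":0,"rz":0,"hand":0},
    {"dx":0,"dy":9,"dz":3,"rx":0,"ry":0,"rz":0,"hand":0},
    {"dx":0,"dy":21,"dz":6,"rx":0,"ry":0,"rz":0,"hand":0},
    {"dx":-1,"dy":33,"dz":9,"rx":0,"ry":0,"rz":0,"hand":0},
    {"dx":-2,"dy":45,"dz":11,"rx":0,"ry":0,"rz":0,"hand":0},
    {"dx":-2,"dy":56,"dz":11,"rx":0,"ry":0,"rz":0,"hand":0},
    {"dx":-2,"dy":56,"dz":11,"rx":0,"ry":0,"rz":0,"hand":0},
    {"dx":-2,"dy":56,"dz":11,"rx":0,"ry":0,"rz":0,"hand":0},
    {"dx":-2,"dy":56,"dz":11,"rx":0,"ry":0,"rz":0,"hand":0},
  ],
)

```text
time: 7.05
ee_pos: [0.6245, 0.1912, 0.1545]
eef_rot: [0.587, 0.394, 0.587, -0.394]
ft_force: [0.5, -0.4, 0.2]
width: 0.012
```

```bash
python3 - <<'E'
from h import *
from rig import imaging,manip
b=imaging.read_camera("wrist");c=imaging.read_camera("scene")
B=cv2.resize(b["frame"][50:300,100:325,::-1],(360,400),interpolation=cv2.INTER_CUBIC)
C=cv2.resize(c["frame"][130:240,225:345,::-1],(436,400),interpolation=cv2.INTER_CUBIC)
cv2.imwrite("pics/w5.png",np.hstack([B,C]))
s=manip.observe();print(s["ee_pos"],s["ft_force"].round(2),s["time"],"ball expected",(proj(b,[.5756,.2118,.1595])-[100,50])*1.6)
E
```

```text
[0.62459767 0.19128416 0.15464975] [-0.34 -0.6   0.3 ] 7.15 ball expected [[136.39351345 224.08492948]]
```

View pics/w5.png

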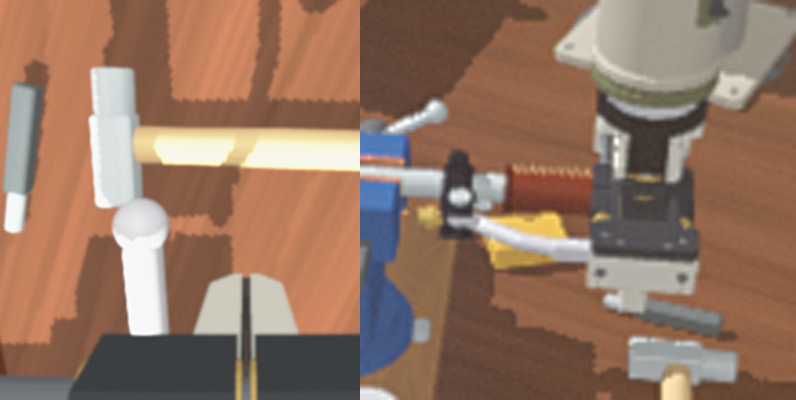

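The lever is back at rest: the ball is at (141,225) against (136,224) expected. There is a visible gap to the fingers and the force is about zero. Now the second press, along the same path.

jog_arm(
  targets=[
    {"dx":0,"dy":-8,"dz":0,"rx":0,"ry":0,"rz":0,"hand":0},
    {"dx":0,"dy":-15,"dz":0,"rx":0,"ry":0,"rz":0,"hand":0},
    {"dx":0,"dy":-21,"dz":-1,"rx":0,"ry":0,"rz":0,"hand":0},
    {"dx":0,"dy":-27,"dz":-2,"rx":0,"ry":0,"rz":0,"hand":0},
    {"dx":1,"dy":-33,"dz":-4,"rx":0,"ry":0,"rz":0,"hand":0},
    {"dx":1,"dy":-39,"dz":-6,"rx":0,"ry":0,"rz":0,"hand":0},
    {"dx":2,"dy":-44,"dz":-8,"rx":0,"ry":0,"rz":0,"hand":0},
    {"dx":2,"dy":-49,"dz":-9,"rx":0,"ry":0,"rz":0,"hand":0},
    {"dx":2,"dy":-52,"dz":-10,"rx":0,"ry":0,"rz":0,"hand":0},
    {"dx":2,"dy":-54,"dz":-11,"rx":0,"ry":0,"rz":0,"hand":0},
    {"dx":2,"dy":-56,"dz":-11,"rx":0,"ry":0,"rz":0,"hand":0},
    {"dx":2,"dy":-56,"dz":-11,"rx":0,"ry":0,"rz":0,"hand":0},
  ],
)

```text
time: 8.65
ee_pos: [0.5722, 0.1806, 0.1543]
eef_rot: [0.589, 0.396, 0.585, -0.392]
ft_force: [16.2, 2.7, -5.3]
width: 0.01
```

jog_arm(
  targets=[
    {"dx":0,"dy":0,"dz":0,"rx":0,"ry":0,"rz":0,"hand":0},
    {"dx":0,"dy":0,"dz":0,"rx":0,"ry":0,"rz":0,"hand":0},
    {"dx":0,"dy":0,"dz":0,"rx":0,"ry":0,"rz":0,"hand":0},
    {"dx":0,"dy":0,"dz":0,"rx":0,"ry":0,"rz":0,"hand":0},
  ],
)

```text
time: 9.15
ee_pos: [0.5722, 0.1807, 0.1543]
eef_rot: [0.589, 0.396, 0.585, -0.392]
ft_force: [16.3, 2.5, -4.6]
width: 0.008
```

```bash
python3 - <<'E'
from h import *
from rig import imaging,manip
b=imaging.read_camera("wrist");c=imaging.read_camera("scene")
B=cv2.resize(b["frame"][50:300,100:325,::-1],(360,400),interpolation=cv2.INTER_CUBIC)
C=cv2.resize(c["frame"][130:240,225:345,::-1],(436,400),interpolation=cv2.INTER_CUBIC)
cv2.imwrite("pics/w6.png",np.hstack([B,C]))
s=manip.observe();print(s["ee_pos"],s["ft_force"].round(2),np.linalg.norm(s["ft_force"]),s["time"],np.abs(s["joint_velocities"]).max())
E
```

```text
[0.57219414 0.18063363 0.15430147] [15.6   3.28 -4.97] 16.697600978504827 9.25 0.002269019102518374
```

View pics/w6.png

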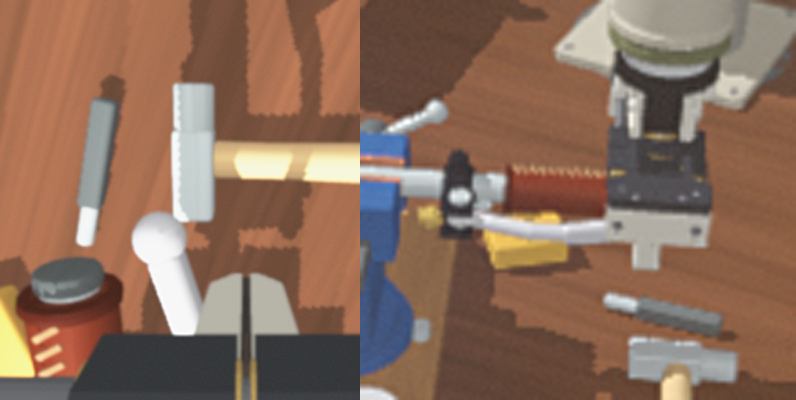

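The ball is at (158,239), the same place as on the first press. The force is steady at about 16.7 N, and the bracket (460,195) and tools look unmoved. I'll hand in.

```bash
python3 -c "
from rig import job
print(job.hand_in())"
```

```text
the job is handed in; nothing more can be done
None
```

I pressed the lever to its stop with the back of the closed fingers on its outer face, let it spring out and took the fingers off. I then pressed it to the stop again and handed in at about 9.3 s while holding it there. No verdict was reported.

- **First press:** the force climbed from about 8 to 17 N over the last 2 mm. The ball's position put the lever at about 0.25 rad, with a few hundredths of uncertainty.
- **Release:** the force read about zero, apart from sensor noise of around 0.7 N. The ball was back within about 3 px of its rest position, with a visible gap to the fingers.
- **Final hold:** the force was steady at 16.7 N, about 5 N of it vertical, from the blade on the finger. The tool was within 0.5 mm of its first-press position, and the ball was at the same place in the picture. The arm was still.
- **Surroundings:** in the last pictures the fingers were clear of the leather, and the bracket and the tools in view looked unmoved. I judged that by eye only, and the last pictures did not show every loose item.

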